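# Lock a leaded-glass panel in its clamping jig

## Task

The small leaded-glass panel lies loose in the clamping jig. Lock both cam clamps by swinging each red lever through its quarter turn, all the way to its end stop, so that the bars press the panel home into the corner of the two fences. Work by the levers only: keep off the glass panel, and leave the other things on the table where they are.

Things in the scene. Friction and masses are not known exactly. Their poses are not given: they have to be found in the camera images.
- jig: Clamping jig fixed to the table: dark wooden board spanning x -125..125, y -145..125 mm in its frame, 18 mm thick. Origin on the table surface, z up; x points away from the robot (yaw within 0.4). Aluminium fences 14 mm high stand along its +x and +y sides; opposite each, a steel bar 12 mm high slides 10 mm towards the fence, driven by its cam lever.
- panel: Leaded-glass panel of coloured panes in dark lead, 110 mm (x) by 140 mm (y), 8 mm thick, 0.3 kg, lying loose flat on the jig board, a few mm short of both fences. Origin: centre of its underside; axes about parallel to the jig's.
- panel_corner (a point): Lower far-left (+x, +y) corner of the panel.
- fence_corner (a point): Inner corner where the faces of the two fences meet, on the top of the board (18 mm above the table); axes as the jig's. When the panel is home, panel_corner is here.
- near_lever (a joint): Angle of the near (robot side, jig -x) lever on its vertical pivot, rad. 0 = open: points along the jig's -x, away from the panel. Grows CLOCKWISE seen from above to the end stop at 1.571 (locked), pointing along the jig's +y, beside its bar. To close, push its -y flank, towards jig +y. Starts at 0 to 0.4. Stays where it is left (friction 0.18 N m, 3 N at the grip; no spring-back).
- near_pivot (a point): Point on the near lever's pivot axis, 48 mm above the table. Round hub 26 mm across here, its top 57 mm above the table.
- near_grip (a point): Centre of the near lever's red grip, 60 mm from the pivot axis, 48 mm above the table; moves with the lever, its x axis points outward along it. The level lever reaches 82 mm from the axis; the red grip is its outer 50 mm, 16 mm wide and 16 mm high (40 to 56 mm above the table, free space below); the inner part is 14 mm wide.
- side_lever (a joint): Angle of the side (jig -y, robot's right) lever on its vertical pivot, rad. 0 = open: points along the jig's -y, away from the panel. Grows CLOCKWISE seen from above to the end stop at 1.571 (locked), pointing along the jig's -x, beside its bar. To close, push its +x flank, towards jig -x. Starts at 0 to 0.4. Stays where it is left (friction 0.18 N m, 3 N at the grip; no spring-back).
- side_pivot (a point): Point on the side lever's pivot axis, 48 mm above the table. Round hub 26 mm across here, its top 57 mm above the table.
- side_grip (a point): Centre of the side lever's red grip, 60 mm from the pivot axis, 48 mm above the table; moves with the lever, its x axis points outward along it. The level lever reaches 82 mm from the axis; the red grip is its outer 50 mm, 16 mm wide and 16 mm high (40 to 56 mm above the table, free space below); the inner part is 14 mm wide.
- tape_roll: Bystander, not to be disturbed: green roll of tape lying flat, 68 mm across, 12 mm high; origin at the centre of its underside.
- hammer: Bystander, not to be disturbed: hammer lying down, about 240 mm long; origin near its middle, underneath.
- brush: Bystander, not to be disturbed: brush lying down; origin near its middle, underneath.
- rondel: Bystander, not to be disturbed: amber glass disc lying flat, 64 mm across, 9 mm high; origin at the centre of its underside.
- solder_spool: Bystander, not to be disturbed: grey spool standing on end, 60 mm across, 40 mm high; origin at the centre of its underside.
- flux_bottle: Bystander, not to be disturbed: white bottle with a red cap, 56 mm across, 130 mm high; origin at the centre of its underside.
- mug: Bystander, not to be disturbed: blue mug, 80 mm across, 90 mm high; origin at the centre of its underside.
- nail_jar: Bystander, not to be disturbed: amber jar with a steel lid, 64 mm across, 80 mm high; origin at the centre of its underside.

How it is judged:
By the outcome, as a careful person would: the job done as asked, in the order asked, and still so for the second after the job is handed in, with the robot touching nothing.
It also fails if it takes over 56 s, if anything falls off the work surface, if the arm or the gripper's body presses on something with over 40 N, if the wrist force passes 120 N, or if a joint passes its speed limit or range.

## Robot

A 6-joint arm with a two-finger parallel gripper is mounted at the origin on the work surface. World frame = base frame: x ahead of the robot, y to its left, z up, the work surface at z = 0. Lengths are in m, angles in rad, forces in N, time in s.
With the tool pointing down it reaches from about 0.275 to 0.875 m from the base axis. Payload 12.5 kg.
Tool frame: the origin (TCP) lies on the centre line of the jaws, within the pads' length; the fingertips stand r.finger_overhang ahead of it and the grasp point (between the pads) lies 3 mm ahead of it (r.finger_overhang is the distance from the TCP to the fingertips, in m); z points along the fingers, y is the direction in which the jaws open and shut (so a half turn about z gives the same grasp; the last joint's range is limited). The gripper opens to 85 mm and grips with 20 to 120 N. Pads are 22 mm wide; open, the fingers measure 114 mm over their backs; the gripper's body (76 mm by 85 mm) begins 54 mm behind the grasp point. The pads swing forward as they close: fully open they stand 13 mm farther back than shut.
Start: joints at [1.143, 0.351, 1.652, -0, 1.139, -0.085], TCP at [0.185, 0.518, 0.253] pointing down, gripper open.
Joint ranges: [-2.75, 2.75], [-0.79, 2.1], [0.01, 2.65], [-1.57, 4.71], [0.07, 3.14], [-2.87, 2.87]. Speed limits (rad/s): [2.22, 2.22, 2.79, 3.14, 3.14, 3.14].

## Interface

Orientations are given as a unit quaternion [x, y, z, w].
In Python, from cell import r, optics gives the robot as it stands. The module is installed in compiled form; this text tells all that it offers. Calls block until the motion is done:
- r.move_to(position, orientation): joint-space move of the TCP to a pose.
- r.move_linear(position, rot=None, vel=0.15): straight line of the TCP; rot=None keeps the orientation; vel is the mean speed in m/s.
- r.set_joints(angles): joint-space move.
- r.set_gripper(opening, squeeze=None): opening from 0.0 (shut) to 1.0 (fully open); squeeze is the grip in N (None keeps the last); returns when the fingers have stopped.
- r.sleep(seconds).
- r.inverse_kinematics(position, orientation): joint angles nearest the present ones, or None.
- optics.get_image(name): name is "scene" or "top" or "wrist"; returns a dict with "pixels" (480x640x3 uint8, red, green, blue), "depth" (480x640 float32, m along the optical axis (not along the pixel's ray), 0 where there is no reading), "fx", "fy", "cx", "cy" (pixels), "camera_from_world" (4x4, takes a point from world to camera coordinates); the wrist camera has in their place "mount" (4x4, takes a point from camera to tool coordinates, whose origin is the TCP and whose axes are the flange's). Camera axes: x right, y down, z forward; pixel columns grow to the right and rows downward; lengths in m; the calibration is good to about 2 mm. A picture is of the moment at which its call begins: read the wrist's pose just before it.
A pose or a line that the arm cannot do raises r.PlanningError and nothing moves.
- r.hand_in(): hands the job in, once; it reports no verdict.
Readings, each from a call of its own:
- r.current_t(): time.
- r.current_q(): joint angles.
- r.current_qvel(): joint speeds.
- r.current_effort(): joint torques, N m.
- r.current_tool_pos(): TCP position.
- r.current_ee_rot(): TCP orientation.
- r.current_contact_force(): force on the tool from outside, world axes, zero at the start.
- r.current_torque(): the same for the moment, N m.
- r.current_opening(): opening from 0.0 (shut) to 1.0 (fully open).
Only numpy, scipy, OpenCV 4.12 (cv2) and the standard library are available. Lean on these libraries where they do the work, as an engineer would, in place of code of your own. Each camera call takes 0.05 s, during which the arm holds its last target.

## Working session

There is one attempt and no reset: what is moved stays moved. The work goes in short steps, each a Python script; the robot and the scene stay as the last script left them, time stands still between calls to the robot, and variables do not carry over. Pictures are saved under pics/ and viewed, and the job is handed in when it is done.

```bash
mkdir -p pics; python3 - <<'E'
from cell import r, optics
import cv2,pickle
print(r.current_t(), r.finger_overhang, r.current_ee_rot(), r.current_tool_pos())
for n in ("scene","top"):
    d=optics.get_image(n); pickle.dump(d,open(n+".pkl","wb"))
    cv2.imwrite(f"pics/{n}0.png",d["pixels"][:,:,::-1])
    print(n,d["fx"],d["cx"],d["cy"]);print(d["camera_from_world"])
E
```

```text
0.0 0.022 [ 1.70547161e-01  9.85349334e-01 -5.79322205e-04 -1.42249465e-04] [0.18472152 0.51772655 0.25275158]
scene 485.5967899530994 314.0037313371124 239.47588639544216
[[-0.7516208   0.65958595  0.00354181  0.43728358]
 [ 0.55524179  0.63559737 -0.53639774 -0.26872864]
 [-0.35605158 -0.40120113 -0.84395789  1.47482769]
 [ 0.          0.          0.          1.        ]]
top 535.7687587696054 324.7629049032695 241.57548292177333
[[-0.01349529 -0.99990559 -0.00258583 -0.02934038]
 [-0.99778388  0.01363507 -0.06512612  0.57777375]
 [ 0.06515523  0.0017012  -0.99787369  1.67773561]
 [ 0.          0.          0.          1.        ]]
```

View pics/top0.png

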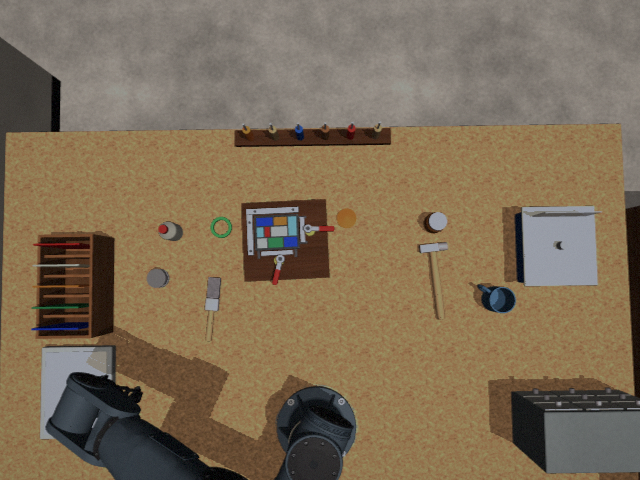

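View pics/scene0.png

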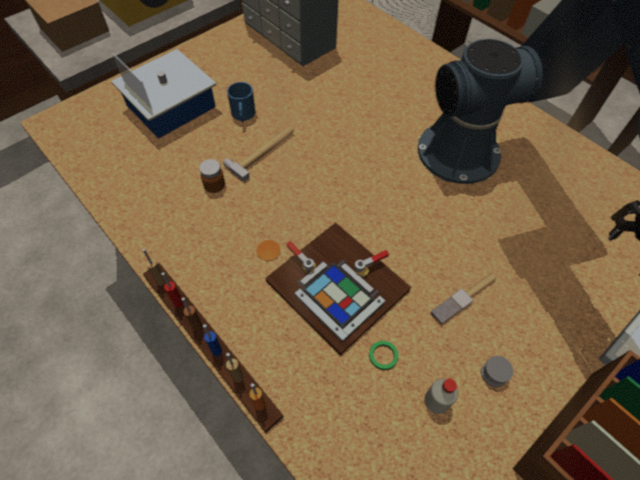

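```bash
python3 - <<'E'
import cv2,pickle
d=pickle.load(open("top.pkl","rb"))["pixels"][:,:,::-1]
cv2.imwrite("pics/topc.png",cv2.resize(d[190:295,230:370],None,fx=5.6,fy=5.6,interpolation=cv2.INTER_CUBIC))
E
```

```text
(no output)
```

View pics/topc.png

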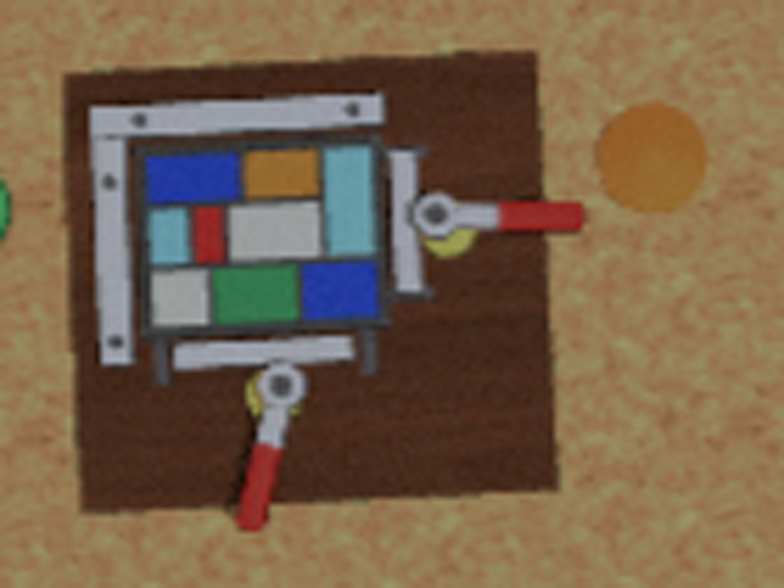

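The top view shows the jig clearly. In the crop, the near hub is at about (281,386) and its tip at (250,527). The side hub is at (436,214) and its tip at (583,216). The board corners are (66,74), (536,52), (557,488) and (83,513).

```bash
cat > h.py <<'E'
import numpy as np,pickle
def w(d,u,v,z):
    T=d["camera_from_world"];R=T[:3,:3];t=T[:3,3]
    ray=R.T@np.array([(u-d["cx"])/d["fx"],(v-d["cy"])/d["fy"],1]);c=-R.T@t
    return c+ray*(z-c[2])/ray[2]
def crop(d,a,b,z): return w(d,230+(a+.5)/5.6-.5,190+(b+.5)/5.6-.5,z)
E
python3 - <<'E'
from h import *
d=pickle.load(open("top.pkl","rb"))
B=[crop(d,*p,.018) for p in [(66,74),(536,52),(557,488),(83,513)]]
for b in B: print(b.round(4))
print([np.linalg.norm(B[i]-B[(i+1)%4]).round(4) for i in range(4)])
x=(B[0]-B[3])+(B[1]-B[2]); y=(B[0]-B[1])+(B[3]-B[2])
yaw=np.arctan2(x[1],x[0]); print("yaw",yaw,np.arctan2(-y[0],y[1]))
for n,h,t in(("near",(281,386),(250,527)),("side",(436,214),(583,216))):
    H=crop(d,*h,.057);T=crop(d,*t,.056);v=T-H
    a=np.arctan2(v[1],v[0])
    print(n,H.round(4),T.round(4),np.linalg.norm(v),"dir",a)
    R=np.array([[np.cos(yaw),np.sin(yaw)],[-np.sin(yaw),np.cos(yaw)]])
    c=sum(B)/4; print(" in jig",R@(H-c)[:2]+[0,-.01])
    u,vv=230+h[0]/5.6,190+h[1]/5.6
    i,j=int(round(vv)),int(round(u)); T4=d["camera_from_world"];z=d["depth"][i,j]
    pc=np.array([(j-d["cx"])*z/d["fx"],(i-d["cy"])*z/d["fy"],z]);print(" depth",T4[:3,:3].T@(pc-T4[:3,3]))
E
```

```text
[0.7047 0.2267 0.018 ]
[ 0.7136 -0.0407  0.018 ]
[ 0.4661 -0.0492  0.018 ]
[0.4556 0.2179 0.018 ]
[np.float64(0.2676), np.float64(0.2477), np.float64(0.2673), np.float64(0.2493)]
yaw 0.034649068522798726 0.03616489754767539
near [0.5243 0.1025 0.057 ] [0.4469 0.1202 0.056 ] 0.07935666987052392 dir 2.9157137055844733
 in jig [-0.06020849  0.00589355]
 depth [0.52265337 0.10142774 0.06073576]
side [0.6183 0.0159 0.057 ] [ 0.6162 -0.0655  0.056 ] 0.0814116531112946 dir -1.5970691378449269
 in jig [ 0.03080472 -0.08390706]
 depth [0.61699391 0.01389146 0.06489066]
```

Measured sizes agree with the spec (board 248×268 mm, levers about 80 mm). I estimate jig yaw at 0.035, near lever at about 0.26 rad and side lever at about 0.06 rad. I'll push the near lever first with the closed fingers, turning the tool with it.

```bash
cat > push.py <<'E'
import numpy as np,sys
from cell import r,optics
yaw=0.035; Z=0.058; E0=0.011
P={"near":np.array([.5243,.1025]),"side":np.array([.6183,.0159])}
OPEN={"near":np.pi+yaw,"side":-np.pi/2+yaw}
TOOL={"near":-np.pi/2,"side":1.5*np.pi}
u=lambda a:np.array([np.cos(a),np.sin(a)])
def pose(n,th,gap=0.,z=Z):
    psi=OPEN[n]-th; c=P[n]+.060*u(psi)+(.008+E0+gap)*u(psi+np.pi/2); f=psi+TOOL[n]
    return np.r_[c,z],np.array([np.cos(f/2),np.sin(f/2),0,0])
def F(): return np.array(r.current_contact_force())
def run(n,th0):
    for th in (th0,.8,1.57):
        print(r.inverse_kinematics(*pose(n,th,.0)))
    r.move_to(*pose(n,th0,.02,.18)); print("q",np.round(r.current_q(),2),r.current_t())
    r.move_linear(pose(n,th0,.02)[0],vel=.12)
    f0=F(); print("f0",f0)
    p,q=pose(n,th0,.004); r.move_linear(p,q,vel=.08)
    th=th0
    while th<1.50:
        th=min(th+.13,1.50); p,q=pose(n,th); r.move_linear(p,q,vel=.06)
        f=F()-f0; print(round(th,2),f.round(1),round(r.current_t(),1))
        if np.linalg.norm(f)>50: print("STOP");return
    while th<1.72:
        th+=.02; p,q=pose(n,th); q=pose(n,min(th,1.571))[1]; r.move_linear(p,q,vel=.03)
        r.sleep(.1); f=F()-f0; print(round(th,2),f.round(1),round(r.current_t(),1))
        if np.linalg.norm(f[:2])>30: break
E
python3 - <<'E'
from push import *
import cv2,pickle
r.set_gripper(0.0)
run("near",.26)
d=optics.get_image("top");pickle.dump(d,open("top1.pkl","wb"))
cv2.imwrite("pics/top1c.png",cv2.resize(d["pixels"][190:295,230:370,::-1],None,fx=5.6,fy=5.6,interpolation=cv2.INTER_CUBIC))
E
```

```text
[ 1.09160919e-01  5.28696742e-01  1.98661327e+00 -4.44089210e-16
  6.26282638e-01  3.34160919e-01]
[ 1.75821401e-01  5.45539140e-01  1.95128163e+00 -4.44089210e-16
  6.44771879e-01  9.40821401e-01]
[ 2.22995272e-01  5.98585499e-01  1.84025175e+00 -4.44089210e-16
  7.02755403e-01  1.75799527e+00]
q [0.07 0.3  1.94 0.   0.91 0.29] 2.7583
f0 [-0.06536239  0.23611338  0.15008336]
0.39 [-0.3  0.1 -1.2] 4.6
0.52 [ 0.5 -0.1 -0.2] 4.9
0.65 [ 0.6  0.4 -0.6] 5.2
0.78 [0.  1.1 0.2] 5.5
0.91 [-0.6 -1.2 -0.7] 5.8
1.04 [ 0.2 -0.  -0.4] 6.0
1.17 [ 0.  -0.3 -0.7] 6.3
1.3 [-0.2 -0.3  0. ] 6.6
1.43 [-0.1 -0.8 -0.1] 6.9
1.5 [-0.8 -0.7 -0.9] 7.1
1.52 [-4.4 -2.3  2.1] 7.5
1.54 [-5.6 -1.6  3.2] 7.8
1.56 [-6.3 -2.5  2.6] 8.2
1.58 [-7.4 -2.5  4.4] 8.5
1.6 [-12.6  -5.1   9. ] 8.9
1.62 [-18.   -6.6  11.8] 9.2
1.64 [-22.5  -7.2  16.7] 9.6
1.66 [-28.1  -8.4  20.6] 9.9
1.68 [-33.5  -9.2  24.4] 10.3
```

View pics/top1c.png

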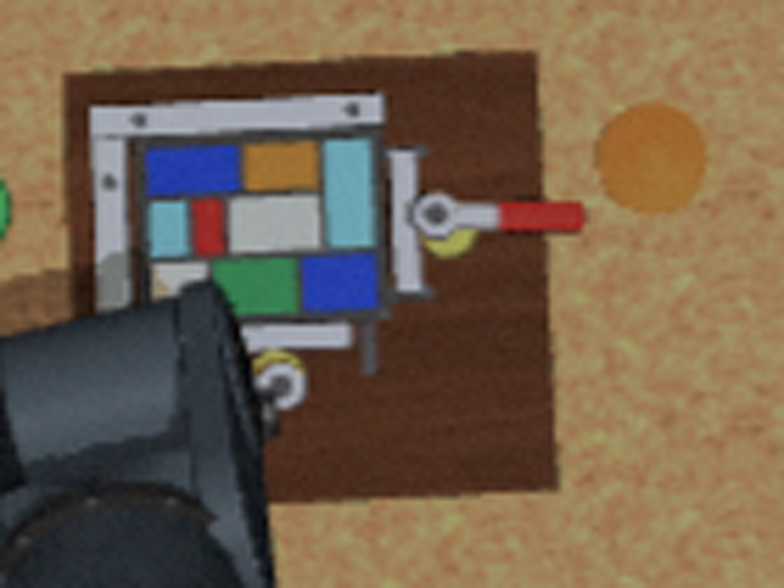

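The force rose steadily from 1.58 rad, which fits the end stop, and the bar has moved the panel. I'll back off, lift clear and look.

```bash
python3 - <<'E'
from push import *
import cv2,pickle
p,q=pose("near",1.571,.025); r.move_linear(p,vel=.08)
r.move_linear(np.r_[p[:2],.18],vel=.2)
r.move_to(*pose("side",.03,.02,.2)); print(r.current_t(),np.round(r.current_q(),2))
d=optics.get_image("top");pickle.dump(d,open("top2.pkl","wb"))
cv2.imwrite("pics/top2c.png",cv2.resize(d["pixels"][190:295,230:370,::-1],None,fx=5.6,fy=5.6,interpolation=cv2.INTER_CUBIC))
E
```

```text
14.5667 [-0.14  0.6   1.4   0.    1.15 -1.71]
```

View pics/top2c.png

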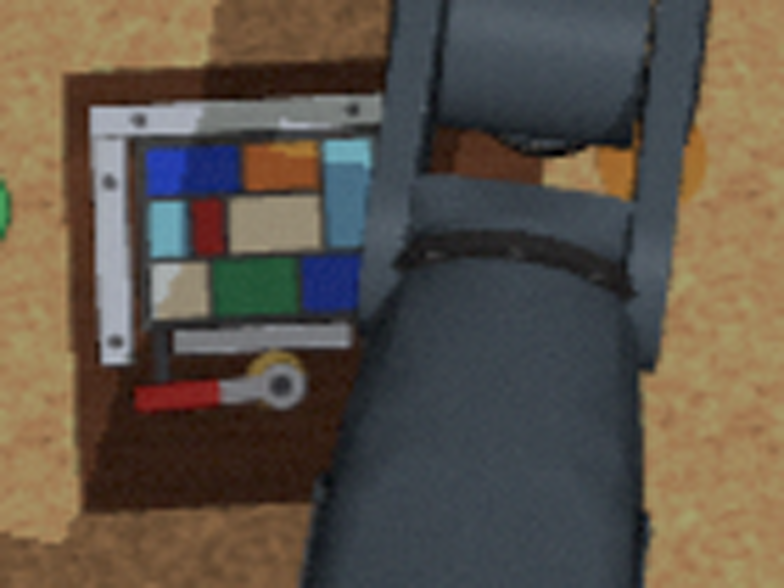

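The near lever now lies left along its bar, with hub at (281,386) and tip at (135,398). I'll verify its angle closely later. Side lever next.

```bash
python3 - <<'E'
from push import *
import cv2,pickle
run("side",.03)
p,q=pose("side",1.571,.025); r.move_linear(p,vel=.08)
r.move_linear(np.r_[p[:2],.25],vel=.2)
def rot(f): return np.array([np.cos(f/2),np.sin(f/2),0,0])
r.move_to(np.array([.50,.06,.36]),rot(1.6)); print(r.current_t())
m=(r.current_tool_pos(),r.current_ee_rot())
d=optics.get_image("wrist");d["pose"]=m;pickle.dump(d,open("wr.pkl","wb"))
cv2.imwrite("pics/wr.png",d["pixels"][:,:,::-1]); print(d["mount"])
E
```

```text
[-1.41727249e-01  7.46899774e-01  1.53109160e+00 -4.44089210e-16
  8.63601280e-01 -1.71752358e+00]
[-1.47202404e-01  6.81140569e-01  1.66799982e+00 -4.44089210e-16
  7.92452266e-01 -9.52998731e-01]
[-9.26387025e-02  6.37677158e-01  1.75862049e+00 -4.44089210e-16
  7.45295002e-01 -1.28435029e-01]
q [-0.14  0.62  1.41  0.    1.11 -1.71] 14.8667
f0 [ 0.00804554 -0.15295332 -0.37407125]
0.16 [-0.3 -0.2  0.7] 16.7
0.29 [ 0.4 -0.2  0.7] 17.0
0.42 [ 0.  -0.3  1. ] 17.3
0.55 [0.3 0.4 0.2] 17.6
0.68 [ 0.  -0.5  0.5] 17.9
0.81 [ 0.2 -0.5  1.5] 18.1
0.94 [ 0.  -1.3  1. ] 18.4
1.07 [ 0.4 -0.7  1.3] 18.7
1.2 [ 0.3 -1.7  1.4] 19.0
1.33 [-0.6 -2.6 -0.3] 19.3
1.46 [-0.1 -1.8  1.4] 19.6
1.5 [-1.6 -3.1  1.9] 19.8
1.52 [-1.  -5.4  0.7] 20.2
1.54 [-1.2 -5.4  0.9] 20.5
1.56 [-1.5 -5.5  1.6] 20.9
1.58 [-1.6 -5.5  1. ] 21.2
1.6 [ 0.5 -5.6 -0. ] 21.6
1.62 [ 1.3 -9.6 -0.6] 21.9
1.64 [  1.9 -17.1  -2. ] 22.3
1.66 [  3.1 -24.6  -3.3] 22.6
1.68 [  5.1 -33.2  -4.1] 23.0
25.2917
[[ 9.48198257e-04 -9.58629897e-01 -2.84653862e-01  7.19992916e-02]
 [ 9.99999328e-01  1.09877469e-03 -3.69292906e-04 -8.29788463e-04]
 [ 6.66785680e-04 -2.84653320e-01  9.58630295e-01 -1.20295486e-01]
 [ 0.00000000e+00  0.00000000e+00  0.00000000e+00  1.00000000e+00]]
```

View pics/wr.png

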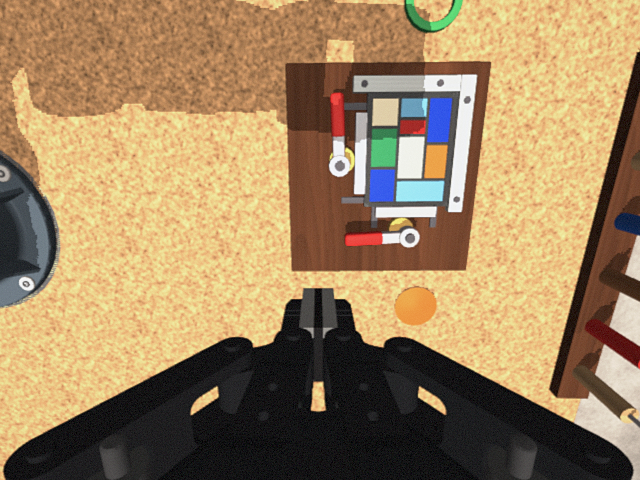

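The wrist view shows both levers swung beside their bars. The near hub is at (340,165) with tip (337,95), the side hub at (409,238) with tip (347,240), and the panel is against both fences. I'll take an enlarged crop and compute the angles.

```bash
python3 - <<'E'
import cv2,pickle
d=pickle.load(open("wr.pkl","rb"))["pixels"][:,:,::-1]
cv2.imwrite("pics/wrc.png",cv2.resize(d[55:280,280:500],None,fx=2.6,fy=2.6,interpolation=cv2.INTER_CUBIC))
from cell import optics
d=optics.get_image("top");pickle.dump(d,open("top3.pkl","wb"))
cv2.imwrite("pics/top3c.png",cv2.resize(d["pixels"][190:295,230:370,::-1],None,fx=5.6,fy=5.6,interpolation=cv2.INTER_CUBIC))
E
```

```text
(no output)
```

View pics/wrc.png

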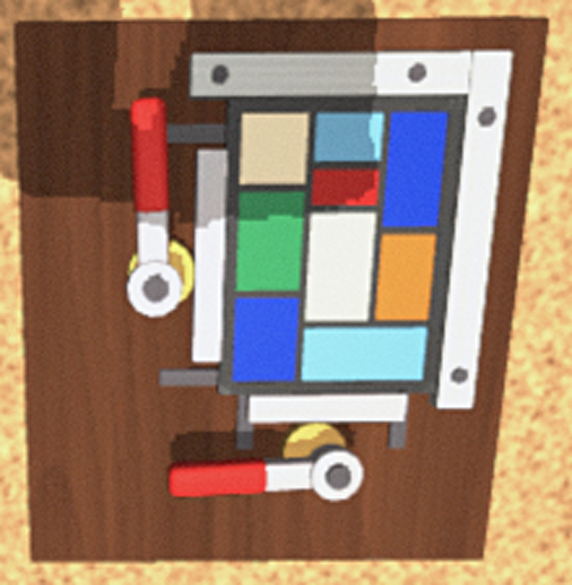

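View pics/top3c.png

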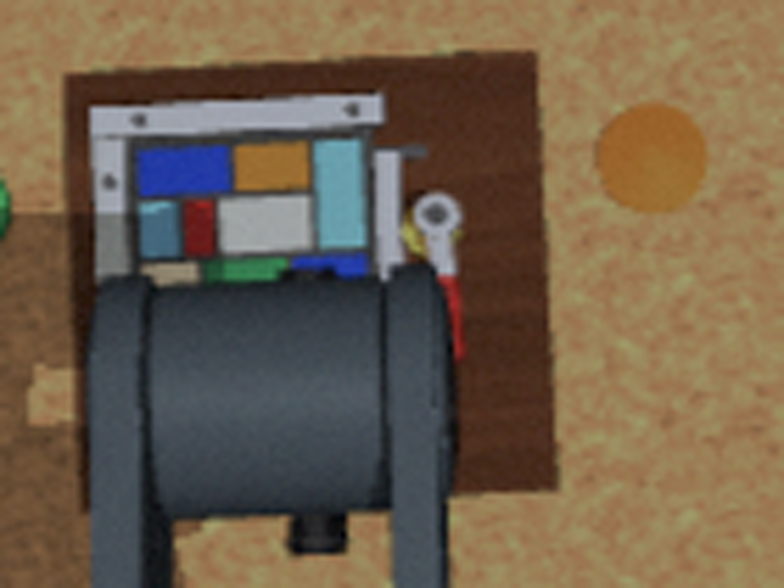

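```bash
python3 - <<'E'
import numpy as np,pickle
from scipy.spatial.transform import Rotation as Ro
d=pickle.load(open("wr.pkl","rb"));p,q=d["pose"]
T=np.eye(4);T[:3,:3]=Ro.from_quat(q).as_matrix();T[:3,3]=p
W=T@np.array(d["mount"]);c=W[:3,3]
def g(a,b,z):
    u=280+(a+.5)/2.6-.5;v=55+(b+.5)/2.6-.5
    ray=W[:3,:3]@np.array([(u-d["cx"])/d["fx"],(v-d["cy"])/d["fy"],1]);return (c+ray*(z-c[2])/ray[2])[:2]
B=[g(*k,.018) for k in((15,20),(548,18),(484,558),(32,560))];print(np.round(B,4))
x=(B[1]-B[0])+(B[2]-B[3]);y=(B[0]-B[3])+(B[1]-B[2]);ya=np.arctan2(x[1],x[0]);print(ya,np.arctan2(-y[0],y[1]),[np.linalg.norm(B[i]-B[i-1]) for i in range(4)])
for n,h,t,o in(("near",(156,288),(147.5,98),np.pi),("side",(337,475),(170,481),-np.pi/2)):
    H=g(*h,.057);t=g(*t,.056);v=t-H;a=np.arctan2(v[1],v[0]);print(n,H,np.linalg.norm(v),(o+ya-a+np.pi)%(2*np.pi)-np.pi)
# panel top corner (z=.026) and fence inner top corner z=.032
# top views
import h
for f,n,hh,t,o in(("top2.pkl","near",(281,386),(135,398),np.pi),("top3.pkl","side",(436,214),(459,357),-np.pi/2)):
    D=pickle.load(open(f,"rb"));H=h.crop(D,*hh,.057);v=h.crop(D,*t,.056)-H;a=np.arctan2(v[1],v[0]);print("top",n,(o+.035-a+np.pi)%(2*np.pi)-np.pi,np.linalg.norm(v))
E
```

```text
[[ 0.4544  0.2211]
 [ 0.7013  0.2293]
 [ 0.7124 -0.0375]
 [ 0.4647 -0.0464]]
0.034696533080861305 0.0401237485776194 [np.float64(0.2676999826903514), np.float64(0.2470343656634472), np.float64(0.26703608839966164), np.float64(0.2478800367608247)]
near [0.52329868 0.1040959 ] 0.0809931582692966 1.5120239408304288
side [0.61595463 0.01761725] 0.0814532048324394 1.5334694768005566
top near 1.537848150221718 0.08092477485924726
top side 1.4586037736825475 0.08022728627949517
```

Measured angles come out 0.03–0.06 short of 1.571 and scatter between views. That is near the error of my pixel reading, but I'll take a closer, unobstructed look.

```bash
python3 - <<'E'
from push import *
import cv2,pickle
def rot(f): return np.array([np.cos(f/2),np.sin(f/2),0,0])
r.move_to(np.array([.57,-.03,.27]),rot(1.605)); r.sleep(.2);print(r.current_t())
m=(r.current_tool_pos(),r.current_ee_rot())
d=optics.get_image("wrist");d["pose"]=m;pickle.dump(d,open("wr2.pkl","wb"))
im=d["pixels"][:,:,::-1]
cv2.imwrite("pics/wr2.png",im)
E
```

```text
26.225
```

View pics/wr2.png

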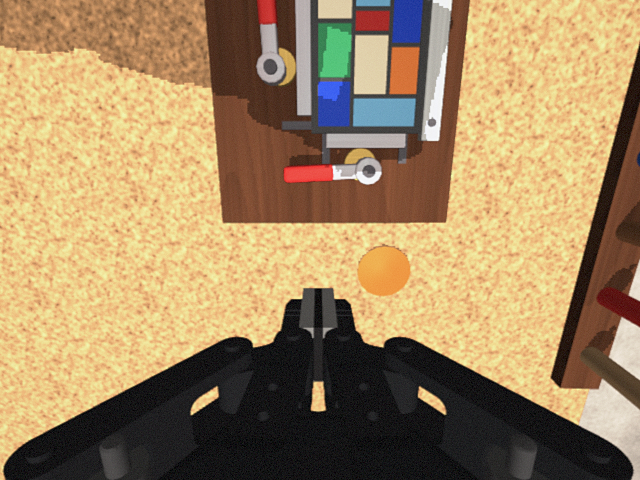

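Here the near lever is cut off at the top edge. The side hub is at (369,171) and its tip at (285,175). I'll shift +y by 8 cm.

```bash
python3 - <<'E'
from push import *
import cv2,pickle
def rot(f): return np.array([np.cos(f/2),np.sin(f/2),0,0])
r.move_to(np.array([.57,.03,.27]),rot(1.605)); r.sleep(.2);print(r.current_t())
m=(r.current_tool_pos(),r.current_ee_rot())
d=optics.get_image("wrist");d["pose"]=m;pickle.dump(d,open("wr3.pkl","wb"))
im=d["pixels"][:,:,::-1]
cv2.imwrite("pics/wr3.png",cv2.resize(im[20:280,210:470],None,fx=2.3,fy=2.3,interpolation=cv2.INTER_CUBIC))
E
```

```text
26.825
```

View pics/wr3.png

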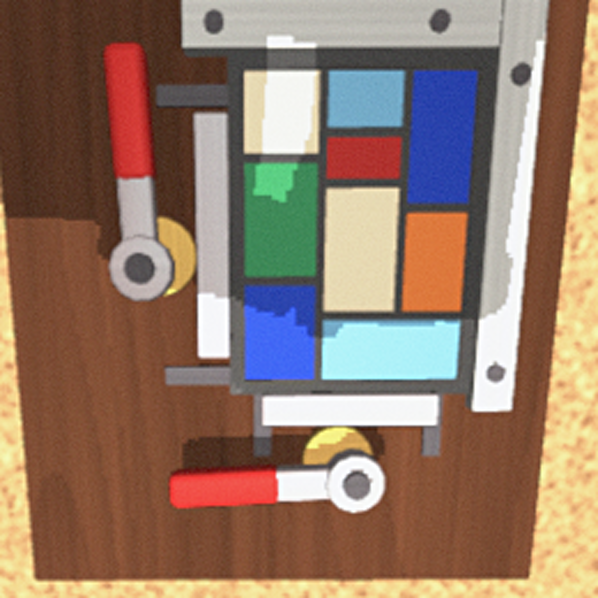

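```bash
python3 - <<'E'
import numpy as np,pickle,cv2
from scipy.spatial.transform import Rotation as Ro
d=pickle.load(open("wr3.pkl","rb"));p,q=d["pose"]
T=np.eye(4);T[:3,:3]=Ro.from_quat(q).as_matrix();T[:3,3]=p
W=T@np.array(d["mount"]);c=W[:3,3]
def gp(u,v,z):
    ray=W[:3,:3]@np.array([(u-d["cx"])/d["fx"],(v-d["cy"])/d["fy"],1]);return (c+ray*(z-c[2])/ray[2])[:2]
g=lambda a,b,z:gp(210+(a+.5)/2.3-.5,20+(b+.5)/2.3-.5,z)
def ang(v): return np.arctan2(v[1],v[0])
print("board bottom edge",ang(g(530,577,.018)-g(36,580,.018)))
print("side bar",ang(g(440,395,.030)-g(262,397,.030)), "near bar",ang(g(195,115,.03)-g(198,356,.03))-np.pi/2)
print("fence y inner",ang(g(498,48,.032)-g(182,48,.032)))
for n,h,t,o in(("near",(140,268),(125,46),np.pi),("side",(357,484),(171,490),-np.pi/2)):
    v=g(*t,.056)-g(*h,.057);print(n,g(*h,.057),np.linalg.norm(v),(o+.036-ang(v)+np.pi)%(2*np.pi)-np.pi)
# red grip in rectified coordinates
im=d["pixels"].astype(int);R,G,B=im[...,0],im[...,1],im[...,2]
m=((R>110)&(G<70)&(B<70)).astype(np.uint8)
k,l,s,_=cv2.connectedComponentsWithStats(m)
for i in range(1,k):
    if s[i,4]<300: continue
    v,u=np.nonzero(l==i)
    P=np.array([gp(a,b,.056) for a,b in zip(u,v)]);cc=P.mean(0);_,_,V=np.linalg.svd(P-cc);print(s[i],cc,ang(V[0]),"mod pi")
E
```

```text
board bottom edge 0.041043104929111215
side bar 0.04568671269191802 near bar 0.028834226386347472
fence y inner 0.03431032696928365
near [0.52283417 0.1038837 ] 0.07945874150532868 1.5390576462859205
side [0.61653219 0.01753552] 0.08094582423219875 1.5357665177127426
[ 255   38   22   60 1021] [0.51843579 0.16155817] -1.4824553948483823 mod pi
[352  79  33  19 601] [0.60965001 0.14791091] 0.049313716872531325 mod pi
```

Two wrist views put the levers at about 1.51–1.54, which is ambiguous. About 29 s remain, so I'll push each again farther out on the grip, logging actual TCP travel against force. A hard stop will show as a stall.

```bash
cat > re.py <<'E'
from push import *
def again(n,fmax=38):
    psi=OPEN[n]-1.571; f=psi+TOOL[n]; q=np.array([np.cos(f/2),np.sin(f/2),0,0]); nrm=-u(psi+np.pi/2)
    c=lambda s,z=Z: np.r_[P[n]+.070*u(psi)-(.019-s)*nrm,z]
    r.move_to(c(-.025,.15),q); r.move_linear(c(-.025),vel=.15); r.move_linear(c(-.003),vel=.1)
    f0=F()
    for s in np.arange(-.002,.014,.001):
        r.move_linear(c(s),vel=.05); fr=F()-f0; a=np.array(r.current_tool_pos())
        act=(a[:2]-c(0)[:2])@nrm
        print(f"{s*1e3:.0f} act {act*1e3:.2f} F {-(fr[:2]@nrm):.1f} fz {fr[2]:.1f} t {r.current_t():.1f}")
        if -(fr[:2]@nrm)>fmax: break
    r.move_linear(c(-.025),vel=.15); r.move_linear(c(-.025,.15),vel=.25)
E
python3 - <<'E'
from re import *
E
mv re.py repush.py; python3 - <<'E'
from repush import *
again("near")
print(r.current_t())
E
```

```text
-2 act -2.64 F 3.7 fz 3.3 t 29.9
-1 act -1.76 F 4.4 fz 4.3 t 30.1
0 act -0.93 F 6.5 fz 4.9 t 30.4
1 act -0.32 F 7.4 fz 4.6 t 30.6
2 act -0.18 F 11.7 fz 9.5 t 30.9
3 act -0.03 F 17.5 fz 13.7 t 31.1
4 act 0.10 F 21.5 fz 17.1 t 31.4
5 act 0.20 F 25.9 fz 21.2 t 31.6
6 act 0.36 F 31.7 fz 24.7 t 31.9
7 act 0.45 F 36.1 fz 28.6 t 32.1
8 act 0.60 F 40.2 fz 32.3 t 32.4
33.2667Traceback (most recent call last):
  File "<stdin>", line 1, in <module>
  File "re.py", line 1, in <module>
    from push import *
  File "push.py", line 1, in <module>
    import numpy as np,sys
    from numpy.__config__ import show_config
    from numpy._core._multiarray_umath import (
    from . import (
    from .fromnumeric import any
    from . import _methods, overrides
    import pickle
    __all__.extend([x for x in dir() if re.match("[A-Z][A-Z0-9_]+$", x)])
AttributeError: module 're' has no attribute 'match' (consider renaming 're.py' since it has the same name as the standard library module named 're' and prevents importing that standard library module)
```

Near stalls hard at about −0.3 mm, so it is at the stop. About 2 mm of soft travel came before that, which is either finger play or the lever itself. Now the same for the side lever, then look again.

```bash
python3 - <<'E'
from repush import *
import cv2,pickle
again("side")
def rot(f): return np.array([np.cos(f/2),np.sin(f/2),0,0])
r.move_to(np.array([.57,.03,.27]),rot(1.605)); r.sleep(.2);print(r.current_t())
m=(r.current_tool_pos(),r.current_ee_rot())
d=optics.get_image("wrist");d["pose"]=m;pickle.dump(d,open("wr4.pkl","wb"))
im=d["pixels"][:,:,::-1]
cv2.imwrite("pics/wr4.png",cv2.resize(im[20:280,210:470],None,fx=2.3,fy=2.3,interpolation=cv2.INTER_CUBIC))
a=pickle.load(open("wr3.pkl","rb"));print(np.abs(np.array(a["pose"][0])-m[0]).max())
df=cv2.absdiff(a["pixels"],d["pixels"])[20:280,210:470]
cv2.imwrite("pics/df.png",cv2.resize(df*3,None,fx=2.3,fy=2.3))
E
```

```text
-2 act -2.23 F 0.0 fz 1.4 t 36.4
-1 act -1.27 F 3.1 fz 0.9 t 36.6
0 act -0.30 F 5.5 fz 2.1 t 36.9
1 act 0.69 F 7.1 fz 3.0 t 37.1
2 act 1.57 F 7.0 fz 3.0 t 37.4
3 act 2.06 F 10.9 fz 2.4 t 37.6
4 act 2.27 F 18.1 fz 3.0 t 37.9
5 act 2.48 F 25.4 fz 3.4 t 38.1
6 act 2.66 F 32.0 fz 2.1 t 38.4
7 act 2.87 F 38.7 fz 2.8 t 38.6
40.2917
0.0017828888292035217
```

View pics/wr4.png

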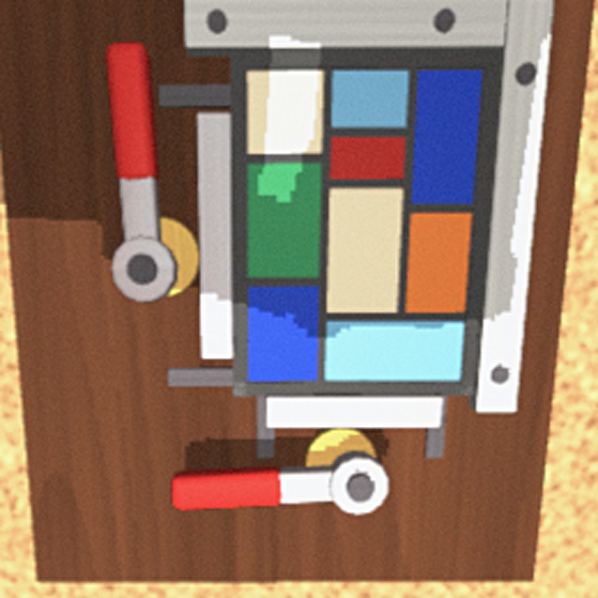

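View pics/df.png

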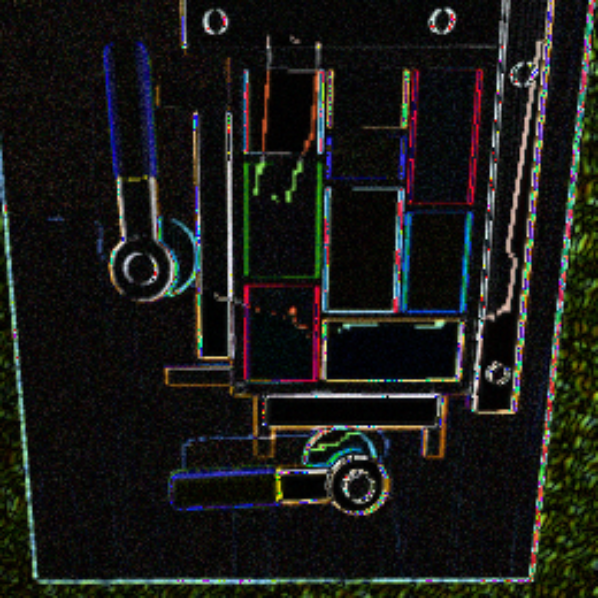

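Relative to the jig the levers look unchanged between the two pictures; the camera itself shifted about 1.8 mm. To settle whether the lever really sits at its stop, I'll press near once more and photograph it pressed and then released.

```bash
python3 - <<'E'
from push import *
import cv2,pickle
n="near";psi=OPEN[n]-1.571; f=psi+TOOL[n]; q=np.array([np.cos(f/2),np.sin(f/2),0,0]); nrm=-u(psi+np.pi/2)
c=lambda s,z=Z: np.r_[P[n]+.066*u(psi)-(.019-s)*nrm,z]
r.move_to(c(-.02,.12),q); r.move_linear(c(-.02),vel=.2); r.move_linear(c(-.006),vel=.15)
def shot(k):
    m=(r.current_tool_pos(),r.current_ee_rot());d=optics.get_image("wrist");d["pose"]=m
    pickle.dump(d,open(k+".pkl","wb"));cv2.imwrite(f"pics/{k}.png",d["pixels"][:,:,::-1])
    print(k,m[0],F(),r.current_t())
shot("pa")
r.move_linear(c(.004),vel=.05); shot("pb")
r.move_linear(c(-.006),vel=.03); shot("pc")
r.move_linear(c(-.02),vel=.2);r.move_linear(c(-.02,.15),vel=.3);print(r.current_t())
a,b,cc=[pickle.load(open(k+".pkl","rb"))["pixels"][:,:,::-1] for k in("pa","pb","pc")]
cv2.imwrite("pics/abc.png",cv2.resize(np.hstack([a,b]),(800,300)))
E
```

```text
pa [0.4979648  0.16772526 0.05918854] [0.32597739 0.22265098 0.09369158] 42.7167
pb [0.50306437 0.16787362 0.05771542] [-21.28339388   1.22829953  14.6079647 ] 43.1167
pc [0.49744745 0.16766118 0.05823878] [ 0.26720818 -0.28735536  0.33146506] 43.65
44.3583
```

View pics/pa.png

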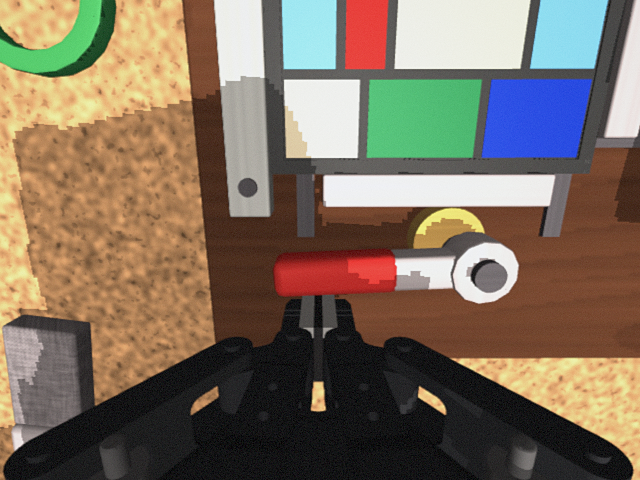

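View pics/pb.png

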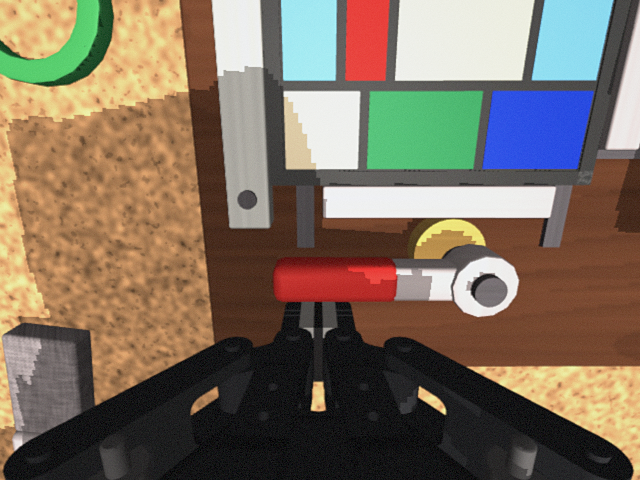

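View pics/pc.png

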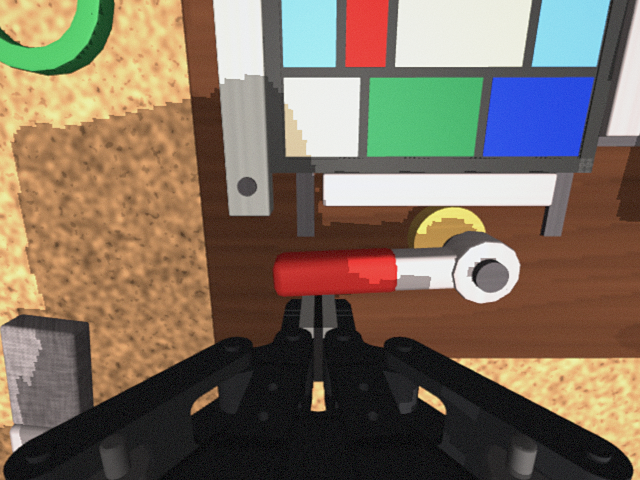

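Both levers are at their resting lock position. The panel is tight in the corner and the robot is clear, so I'm handing in.

```bash
python3 - <<'E'
from cell import r
print(r.current_tool_pos(),r.current_contact_force(),r.current_t()); r.hand_in()
E
```

```text
[0.48384747 0.16719969 0.15097379] [-0.37578211  0.3189933  -0.61595954] 44.3583
the job is handed in; nothing more can be done
```

I swung both levers to their end stops with the closed fingertips, near lever first, then side. I pushed each a second time to confirm, pressed the near one once more for pictures, and handed in at 44.4 s with the arm clear. One check did not fully agree: the levers rest slightly short of the stop once released.

- **End stops:** each lever came up against a firm stop, with the tool stalling while the force rose to about 40 N. Peak wrist force was about 52 N.
- **Panel:** the pictures show it tight against both fences, with no visible gap. I judged this by eye and did not measure the panel corner. I never touched the glass.
- **Other things on the table:** I never came near them, and the tape roll and rondel look unmoved. I did not compare the rest before and after.
- **Lever angles:** at rest my clearest pictures put both levers at about 1.54 rad against the 1.571 stop. Individual readings ran from 1.46 to 1.54; the lowest was a partly hidden side-lever tip in the overhead view.
- **Spring-back:** pictures of the near lever pressed and released show it easing back by about 0.03 rad, even with a slow release. Pushing again did not change this. It contradicts the stated "no spring-back". The side lever showed the same soft travel before its stop, but I did not photograph it pressed.

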